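# Clamp a plaster dental model in a ratchet bar clamp

## Task

Zero the clamp's force gauge by pressing the small recessed button on its white box with the tip of the metal stylus, then stand the stylus back in its stand. After that pump the clamp's trigger, squeezing it towards the fixed handle and letting it spring back, until the sprung pad has closed on the plaster dental model and holds it firmly but gently against the fixed jaw (about 12 N, its spring pressed in part of the way and never bottomed out). Move the jaw only with the trigger, do not push the model by hand or disturb the other things on the counter, and finish while still squeezing the trigger: do not let go at the end.

Things in the scene. Friction and masses are not known exactly. Their poses are not given: they have to be found in the camera images.
- clamp: One-hand ratchet bar clamp bolted to the counter, foot plate 110 x 300 mm. Origin on the counter; +z up; +y is the clamping direction: from the upright handles over the grey housing (at -y, top 66 mm up) past moving jaw and model to fixed jaw and white gauge box (at +y). Jaws reach 78 mm up, handles 152 mm, the bed rails under the model 36 mm.
- handles (a point): Fixed point 125 mm above the counter, the height to squeeze at: middle of the upright handle pair when fully squeezed (26 mm over the outsides). Grey fixed handle, 12 mm thick, outer face 13 mm from here to the clamp's +y; steel trigger, 8 mm thick, on the -y side, outer face 29 mm from here at rest, 13 mm squeezed. Both 22 mm wide. Free space 45 mm down beside them.
- trigger (a joint): Trigger angle, rad: 0 at rest (springs back), 0.24 fully squeezed, 16 mm towards the fixed handle at the height of point handles; pivot 65 mm below it. Return spring 2 to 3 N. A squeeze carries the jaw 40 mm per rad (9.6 mm a stroke); going back leaves it. Jaw force = 1.6 x (squeeze - return spring) - 2 N: a 12 N squeeze cannot harm the model, 30 N can.
- pad_face (a point): Centre of the front (+y) face of the moving pad, 52 mm above the counter: black rubber plate 48 mm wide, 30 mm high, 6 mm thick, sprung on two steel pins ahead of the dark steel moving jaw. Starts 9 to 40 mm short of the model.
- jaw (a joint): Travel of the moving jaw along the clamp's +y, m: 0 fully back, 0.060 at most. It ratchets: only moves forward. Starts between 0 and 0.018.
- pad (a joint): How far the pad is pressed back into the jaw, m: 0 free, 0.016 bottomed out. Spring: 1 N to start, then 1.5 N per mm (0.007 is about 11.5 N, bottoming is 25 N).
- cast_center (a point): Centre of the plaster dental model: white block 50 mm (clamp's x) by 40 mm (clamp's y) by 26 mm high with an arch of small teeth on top, 130 g, loose on the bed rails, 1 to 10 mm from the fixed jaw and up to 0.12 rad askew; the pad pushes it home.
- fixed_jaw (a point): Centre of the face of the fixed steel jaw that the model is pushed against (52 mm above the counter; face looks along the clamp's -y).
- zero_hole (a point): Centre of the mouth of the round recess (17 mm wide) in the top of the white gauge box, 70 mm above the counter. The grey button (14 mm wide) lies 5 mm below the mouth, at the bottom. The dark rectangle beside it is a blank display.
- zero_button (a joint): How far the zero button is pressed down, m: 0 free, 0.004 fully down (about 4 N). It springs back; pressed counts from 0.003.
- stylus_center (a point): Centre of the grip of the metal stylus, z from tip to top: grip 12 mm thick, from 41 mm below this point to 38 mm above; under it a collar 22 mm wide, 6 mm thick, then a shank 8 mm thick, 45 mm long, 6 mm at its flat tip. 130 mm in all, 45 g. Starts upright in the stand, the collar resting on its top, this point 102 mm above the counter.
- stylus_tip (a point): The tip of the stylus, 92 mm below stylus_center along its axis (10 mm above the counter when it stands in the stand).
- stand_hole (a point): Centre of the mouth of the hole (14 mm wide, 50 mm deep, chamfered) in the top of the stylus stand, a fixed white block 60 x 60 mm and 55 mm high.
- bottle: White bottle, 60 mm across and 150 mm high, origin at its foot. Leave alone.
- beaker: Clear cup, 64 mm across and 70 mm high, origin at its foot. Leave alone.
- jar: White jar, 60 mm across and 50 mm high, origin at its foot. Leave alone.
Things that resemble listed ones, but are neither listed nor needed, are in the scene too. Leave any brown or orange look-alike of the part that bears stand_hole alone.

How it is judged:
On the way, in this order (a step that is already met when the one before it is completed fails the run):
1. the zero button is pressed down by the stylus (value of joint zero_button above 0.003 m and contact force between stylus and zero_button above 0.5 N), for 0.1 s.
2. the stylus stands in its stand again, let go (horizontal distance between stylus_tip and stand_hole below 0.008 m and height (world z) of stylus_tip below 0.018 m and angle between stylus_tip's own z axis and vertical below 0.15 rad and contact force between the fingers and stylus below 0.1 N), for 0.2 s.
3. the trigger is squeezed by the fingers (value of joint trigger above 0.04 rad and contact force between the fingers and trigger above 1 N), for 0.05 s.
4. the pad presses the model (contact force between pad and cast above 5 N), for 0.2 s.
At the end, for the whole second after the job is handed in: The pad presses the upright, resting model with 5 to 25 N, the pad not bottomed out (under 15.5 mm); the fingers press the trigger with over 1.5 N; the stylus stands let go in its stand, within 8 mm of the hole's axis, its tip under 18 mm up (all of step 2 and contact force between pad and cast between 5 and 25 N and value of joint pad below 0.0155 m and contact force between the fingers and trigger above 1.5 N and linear speed of cast below 0.01 m/s and z of cast_center in the frame of fixed_jaw below 0.012 m and angle between cast_center's own z axis and vertical below 0.1 rad); the arm keeps its last pose, push and grip.
It fails at once if the model is crushed (pad force over 32 N) (contact force between pad and cast above 32 N).
It fails at once if the robot pushes the jaw, the pad or the model directly (contact force between any of the fingers, the arm and jaw above 2 N or contact force between any of the fingers, the arm and cast above 2 N).
It fails at once if a bystander is disturbed (moved over 20 mm) (distance of any of bottle, beaker, jar from where it was at the start of the episode above 0.02 m).
It also fails if it takes over 72 s, if anything falls off the work surface, if the arm or the gripper's body presses on something with over 40 N, if the wrist force passes 120 N, or if a joint passes its speed limit or range.

## Robot

A 6-joint arm with a two-finger parallel gripper is mounted at the origin on the work surface. World frame = base frame: x ahead of the robot, y to its left, z up, the work surface at z = 0. Lengths are in m, angles in rad, forces in N, time in s.
With the tool pointing down it reaches from about 0.325 to 0.775 m from the base axis. Payload 5.5 kg.
Tool frame: the origin (TCP) lies at the very end of the fingers, on their centre line; the grasp point (between the pads) lies 19 mm behind it; z points along the fingers, y is the line along which they close (so a half turn about z gives the same grasp; the last joint's range is limited). The gripper opens to 88 mm and grips with 3 to 60 N. Pads are 20 mm wide; open, the fingers measure 115 mm over their backs; the gripper's body (75 mm by 178 mm) begins 61 mm behind the grasp point.
Start: joints at [1.231, 0.091, 1.231, -0, 1.82, -0.057], TCP at [0.167, 0.576, 0.223] pointing down, gripper open.
Joint ranges: [-2.87, 2.87], [-0.86, 2.18], [0.17, 2.46], [-1.51, 4.65], [0.06, 2.69], [-2.65, 2.65]. Speed limits (rad/s): [2.57, 2.57, 3.01, 3.14, 3.14, 3.14].

## Interface

Orientations are given as a rotation vector (axis times angle).
In Python, from workcell import status, cams, workorder gives the robot as it stands.
- The arm moves only by the tool apply_moves, never from a script. Its arguments are lists of equal length, an entry for each row: "fingers": the opening, from 0 (shut) to 1 (fully open); "travel": the shift along the world's x, y, z in cm, a list of three; "twist": the turn about the world's z in rad. A call has 1 to 5 rows; each row shifts and turns the commanded pose from where the row before left it; what a row does not reach is not made up. A row lasts 1/10 s, in which the tool goes at most 50 mm and 8.59 degrees, less where a joint would pass 70% of its speed; a pose out of reach is approached as far as the arm can. A call is refused whole if a number of a shift passes 5 or a number of a turn 0.15, either way. A call with a gripper value outside its range is refused whole. The fingers move at their own pace and stop on an object; the grip force is fixed at half the most. Time passes only in rows, so rows that do not move let the fingers close. It gives the time, the measured TCP pose, the force, the opening and the grip force at its end, in the units of the state.
- status.state(): the state, without advancing time (a new reading comes with each control period).
- cams.grab_frame(name): name is "side" or "top" or "wrist"; returns the picture (400x640x3 uint8, red, green, blue); there is no depth.
- cams.camera_params(name): a dict with "intrinsics" (3x3 intrinsics, pixels), "distortion" ([k1, k2, p1, p2, k3] as OpenCV has them; the pictures are not rectified), "pose" (4x4, takes a point from camera to world coordinates). Camera axes: x right, y up, looking along -z (the intrinsics and any distortion apply to the point x, -y, -z); pixel columns grow to the right and rows downward; lengths in m; the calibration is good to about 2 mm. A picture is of the moment at which its call begins: read the wrist's pose just before it. camera_params takes no time and is no camera call; for the wrist camera it gives the pose at the moment of the call.
- workorder.job_done(): hands the job in; it is judged then, once.
The state is a dict: "time": time; "q": joint angles; "qvel": joint speeds; "tau": joint torques, N m; "eef_pos": TCP position; "ee_rot": TCP orientation; "contact_force": force on the tool from outside, world axes, zero at the start; "moment": the same for the moment, N m; "width": opening from 0.0 (shut) to 1.0 (fully open); "finger_force": force on a finger pad.
Only numpy, scipy, OpenCV 4.12 (cv2) and the standard library are available. Lean on these libraries where they do the work, as an engineer would, in place of code of your own. Each camera call takes 0.05 s, during which the arm holds its last target. There are 200 camera calls.

## Working session

There is one attempt and no reset: what is moved stays moved. The work goes in short steps, Python scripts to look and compute and a tool call to move; the robot and the scene stay as the last step left them, time stands still between calls to the robot, and variables do not carry over. Pictures are saved under pics/ and viewed, at most 10 in all, crops included, and the job is handed in when it is done.

Besides the shell and the picture viewer there is one more tool, called after "Emit:" as a command line: name --pt "numbers of a row" for each row, then --argument value for the rest. apply_moves: Moves the arm, as the interface text tells. Its arguments: {"type":"object","properties":{"fingers":{"type":"array"},"travel":{"type":"array"},"twist":{"type":"array"}},"required":["fingers","travel","twist"]}

```bash
mkdir -p pics; ls
python3 - <<'E'
from workcell import status,cams
import cv2,numpy as np
for n in ("top","side"):
    f=cams.grab_frame(n); cv2.imwrite(f"pics/{n}0.png",f[:,:,::-1])
    p=cams.camera_params(n); print(n,np.round(p["pose"],3).tolist(),np.round(p["intrinsics"],1).tolist(),p["distortion"])
print(status.state())
E
```

```text
pics
top [[0.028, 0.982, -0.188, 0.315], [-0.999, 0.033, 0.021, 0.007], [0.027, 0.187, 0.982, 1.214], [0.0, 0.0, 0.0, 1.0]] [[441.4, 0.0, 314.4], [0.0, 441.4, 195.3], [0.0, 0.0, 1.0]] [-0.01846203  0.          0.          0.          0.        ]
side [[0.995, 0.047, -0.084, 0.457], [-0.096, 0.579, -0.809, -0.822], [0.011, 0.814, 0.581, 0.684], [0.0, 0.0, 0.0, 1.0]] [[430.4, 0.0, 326.8], [0.0, 430.4, 203.4], [0.0, 0.0, 1.0]] [-0.00542184  0.          0.          0.          0.        ]
{'time': 0.1, 'q': array([ 1.23127138e+00,  9.17826531e-02,  1.23178905e+00,  2.55674370e-05,
        1.81979015e+00, -5.66716542e-02]), 'qvel': array([-0.0001977 , -0.00190133, -0.00231685, -0.00084193, -0.00134537,
        0.00083239]), 'tau': array([ 1.91747953e-03, -4.47860742e+01, -4.07568669e+01,  6.99191680e-02,
        2.84009107e-02, -1.16246015e-04]), 'eef_pos': array([0.16734465, 0.5759085 , 0.22160718]), 'ee_rot': array([-4.42762829e-01, -3.10985817e+00,  2.71671433e-03]), 'contact_force': array([-0.12180766,  0.51284818, -0.18646337]), 'moment': array([0.0284452 , 0.00825566, 0.05553075]), 'finger_force': 0.0, 'width': 1.000330935890435}
```

View pics/top0.png

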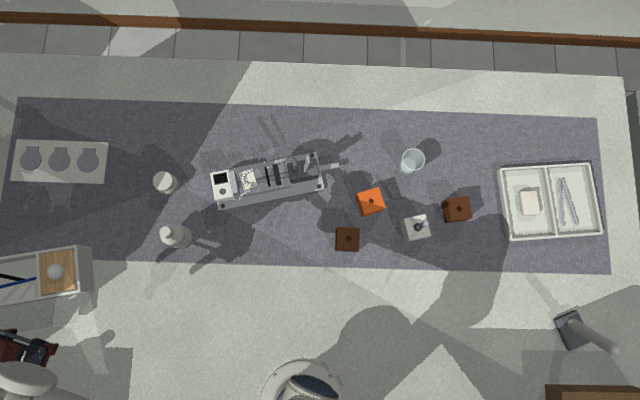

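View pics/side0.png

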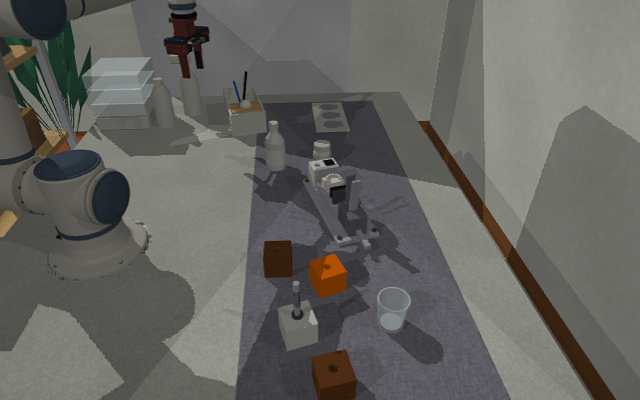

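Top view: the stylus stands in the white block at (417,228). The look-alikes are orange (371,201), brown (347,239) and brown (457,209), so I choose the white one. The clamp runs from its gauge box at (222,184) to its handles at (310,165). Side view: white stand at (298,325), stylus top at (296,285), gauge box at (323,165). Next is a close crop.

```bash
cat > h.py <<'E'
import numpy as np,cv2
from workcell import status,cams
F=np.diag([1.,-1,-1])
def ray(n,uv,p=None):
    p=p or cams.camera_params(n)
    x=cv2.undistortPoints(np.array([[uv]],float),np.array(p["intrinsics"]),np.array(p["distortion"]))[0,0]
    P=np.array(p["pose"]); d=P[:3,:3]@(F@[x[0],x[1],1]); return P[:3,3],d/np.linalg.norm(d)
def atz(n,uv,z,p=None):
    o,d=ray(n,uv,p); return o+d*(z-o[2])/d[2]
def proj(n,X,p=None):
    p=p or cams.camera_params(n); P=np.array(p["pose"]); c=F@(P[:3,:3].T@(np.array(X)-P[:3,3]))
    return cv2.projectPoints(c.reshape(1,3),np.zeros(3),np.zeros(3),np.array(p["intrinsics"]),np.array(p["distortion"]))[0][0,0]
def tri(ms):
    A=0;b=0
    for o,d in ms:
        M=np.eye(3)-np.outer(d,d);A=A+M;b=b+M@o
    return np.linalg.solve(A,b)
E
python3 - <<'E'
import cv2,numpy as np
t=cv2.imread("pics/top0.png");s=cv2.imread("pics/side0.png")
c=lambda i,x,y,w,h,k:cv2.resize(i[y:y+h,x:x+w],None,fx=k,fy=k,interpolation=cv2.INTER_CUBIC)
a=c(t,200,145,133,67,6)[:400,:798]   # top clamp x6 
b=np.hstack([c(s,300,145,80,50,4)*1,c(t,395,205,50,50,4),c(s,270,275,60,50,4)])[:, :798]
print(a.shape,b.shape)
a=a[:, :min(a.shape[1],760)]; b=b[:, :760]
cv2.imwrite("pics/crop1.png",np.vstack([a,b]))
E
```

```text
(400, 798, 3) (200, 760, 3)
```

View pics/crop1.png

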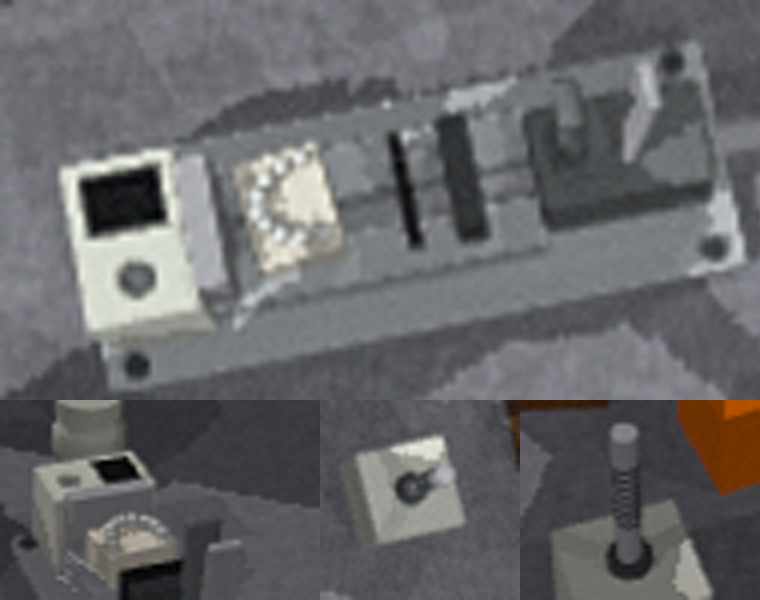

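Run:
```python
from h import *
np.set_printoptions(precision=4,suppress=True)
q=lambda x,y:(200+x/6,145+y/6)
zt=q(136,279);zs=(317.25,165)
print("hole top@.07",atz("top",zt,.07),"side@.07",atz("side",zs,.07),"tri",tri([ray("top",zt),ray("side",zs)]))
ct=(417.5,227);cs=(297,315)
print("collar",atz("top",ct,.061),atz("side",cs,.058),tri([ray("top",ct),ray("side",cs)]))
print("styl top",tri([ray("top",(425,223.5)),ray("side",(296.3,282.6))]))
b=[atz("top",q(*u),.008) for u in((137,366),(714,247),(672,62))]
print("bolts",b,np.linalg.norm(b[0]-b[1]),np.linalg.norm(b[2]-b[1]))
d=b[0]-b[1];print("yaw +y dir",np.arctan2(d[1],d[0]),"center",(b[0]+b[2])/2)
print("fixed h top",atz("top",q(566,88),.152),"trigger top",atz("top",q(645,68),.152))
p=cams.camera_params("wrist");P=p["pose"];s=status.state();print(P,s["eef_pos"],p["intrinsics"],p["distortion"])
```

```text
hole top@.07 [0.5359 0.2241 0.07  ] side@.07 [0.5374 0.2205 0.07  ] tri [0.5371 0.2247 0.0674]
collar [ 0.4594 -0.2926  0.061 ] [ 0.4598 -0.2957  0.058 ] [ 0.4599 -0.294   0.056 ]
styl top [ 0.4601 -0.2915  0.1375]
bolts [array([0.5072, 0.2327, 0.008 ]), array([ 0.5721, -0.0309,  0.008 ]), array([ 0.6606, -0.0087,  0.008 ])] 0.27148995918558144 0.09127052912089792
yaw +y dir 1.8120550542294094 center [0.5839 0.112  0.008 ]
fixed h top [0.6066 0.0367 0.152 ] trigger top [0.6163 0.0043 0.152 ]
[[ 0.2792 -0.9288 -0.2437  0.1011]
 [ 0.9602  0.2694  0.0733  0.5958]
 [-0.0024 -0.2544  0.9671  0.3836]
 [ 0.      0.      0.      1.    ]] [0.1673 0.5759 0.2216] [[323.461    0.     315.0184]
 [  0.     323.461  200.0377]
 [  0.       0.       1.    ]] [0.0155 0.     0.     0.     0.    ]
```

The measurements agree between the views. The hole is at (0.537, 0.224), about 0.067–0.07 up, the stylus is at (0.460, -0.293), and the clamp's +y points at 1.812 rad. I'll travel high to above the stylus.

Emit:
apply_moves --fingers '[1,1,1,1,1]' --pt "2.4 -4.3 0" --pt "2.4 -4.3 0" --pt "2.4 -4.3 0" --pt "2.4 -4.3 0" --pt "2.4 -4.3 0" --twist '[0,0,0,0,0]'

```text
time: 0.6
eef_pos: [0.2878, 0.3593, 0.2221]
ee_rot: [-0.442, -3.11, 0.001]
contact_force: [1.0, 0.5, 0.4]
width: 1.001
finger_force: 0.0
```

Emit:
apply_moves --fingers '[1,1,1,1,1]' --pt "2.4 -4.3 0" --pt "2.4 -4.3 0" --pt "2.4 -4.3 0" --pt "2.4 -4.3 0" --pt "2.4 -4.3 0" --twist '[0,0,0,0,0]'

```text
time: 1.1
eef_pos: [0.4078, 0.1442, 0.2224]
ee_rot: [0.443, 3.11, 0.0]
contact_force: [0.4, 0.5, -0.0]
width: 1.001
finger_force: 0.0
```

Emit:
apply_moves --fingers '[1,1,1,1,1]' --pt "0.5 -4.3 0" --pt "0.5 -4.3 0" --pt "0.5 -4.3 0" --pt "0.5 -4.3 0" --pt "0.5 -4.3 0" --twist '[0,0,0,0,0]'

```text
time: 1.6
eef_pos: [0.4321, -0.0706, 0.2224]
ee_rot: [-0.443, -3.11, -0.0]
contact_force: [1.4, 1.3, 0.0]
width: 0.997
finger_force: 0.0
```

Emit:
apply_moves --fingers '[1,1,1,1,1]' --pt "0.5 -4.3 0" --pt "0.5 -4.3 0" --pt "0.5 -4.3 0" --pt "0.5 -3.0 0" --pt "0 0 0" --twist '[0,0,0,0,0]'

```text
time: 2.1
eef_pos: [0.4519, -0.2308, 0.2211]
ee_rot: [-0.449, -3.107, -0.0]
contact_force: [-0.9, -0.6, 0.1]
width: 0.999
finger_force: 0.0
```

Run:
```python
from h import *
p=cams.camera_params("wrist");f=cams.grab_frame("wrist");cv2.imwrite("pics/w1.png",f[:,:,::-1])
np.save("pics/w1.npy",p["pose"])
for X in((.46,-.2935,.14),(.46,-.2935,.061),(.46,-.2935,.055)):print(proj("wrist",X,p))
```

```text
[242.64125266 237.46201332]
[259.22656999 209.71678382]
[260.18174223 208.11811265]
```

View pics/w1.png

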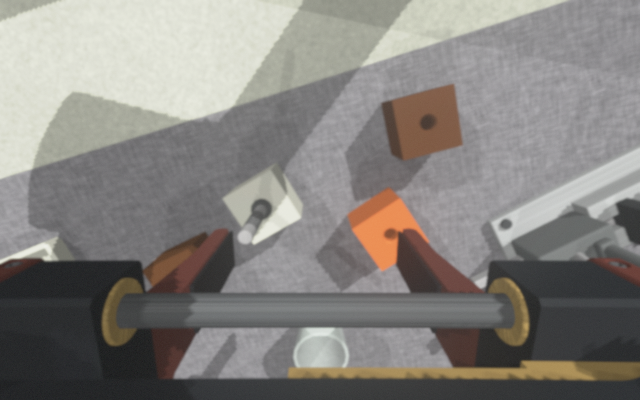

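The wrist view shows the stylus top at (245,237) and the collar at (260,209) in the white block, matching the prediction to about 2 px.

Emit:
apply_moves --fingers '[1,1,1,1,1]' --pt "0.4 -3.2 0" --pt "0.4 -3.2 0" --pt "0 0 -2" --pt "0 0 -0.5" --pt "0 0 0" --twist '[0,0,0,0,0]'

```text
time: 2.65
eef_pos: [0.4601, -0.2902, 0.1966]
ee_rot: [-0.44, -3.108, -0.002]
contact_force: [-0.5, -0.4, -0.8]
width: 1.001
finger_force: 0.0
```

Emit:
apply_moves --fingers '[1,1,1,1,1]' --pt "0 -0.1 -3" --pt "0 0 -3" --pt "0 0 -3" --pt "0 0 -1.9" --pt "0 0 0" --twist '[0,0,0,0,0]'

```text
time: 3.15
eef_pos: [0.4594, -0.2908, 0.0863]
ee_rot: [-0.44, -3.107, -0.004]
contact_force: [-0.3, 0.1, 0.5]
width: 1.001
finger_force: 0.0
```

Emit:
apply_moves --fingers '[0.4,0.2,0,0,0]' --pt "0 0 0" --pt "0 0 0" --pt "0 0 0" --pt "0 0 0" --pt "0 0 0" --twist '[0,0,0,0,0]'

```text
time: 3.65
eef_pos: [0.4607, -0.293, 0.0893]
ee_rot: [0.443, 3.109, -0.001]
contact_force: [0.4, 0.0, 1.2]
width: 0.583
finger_force: 0.0
```

Emit:
apply_moves --fingers '[0,0,0,0,0]' --pt "0 0 0" --pt "0 0 0" --pt "0 0 0" --pt "0 0 0" --pt "0 0 0" --twist '[0,0,0,0,0]'

```text
time: 4.15
eef_pos: [0.4604, -0.2928, 0.0886]
ee_rot: [-0.443, -3.11, -0.0]
contact_force: [0.2, -0.4, -0.9]
width: 0.136
finger_force: 30.3
```

Gripped (12 mm). Lift and carry to above the gauge box.

Emit:
apply_moves --fingers '[0,0,0,0,0]' --pt "0 0 1" --pt "0 0 3" --pt "0 0 3" --pt "0 0 3" --pt "0 0 0" --twist '[0,0,0,0,0]'

```text
time: 4.65
eef_pos: [0.462, -0.2939, 0.1949]
ee_rot: [0.442, 3.102, -0.007]
contact_force: [0.8, 0.9, 0.6]
width: 0.133
finger_force: 30.0
```

Emit:
apply_moves --fingers '[0,0,0,0,0]' --pt "0.4 2 0" --pt "0.7 4 0" --pt "0.7 4 0" --pt "0.7 4 0" --pt "0.7 4 0" --twist '[0,0,0,0,0]'

```text
time: 5.15
eef_pos: [0.4922, -0.1113, 0.188]
ee_rot: [-0.443, -3.109, -0.0]
contact_force: [1.1, -0.0, 0.3]
width: 0.133
finger_force: 30.0
```

Emit:
apply_moves --fingers '[0,0,0,0,0]' --pt "0.7 4 0" --pt "0.7 4 0" --pt "0.7 4 0" --pt "0.7 4 0" --pt "0.7 4 0" --twist '[0,0,0,0,0]'

```text
time: 5.65
eef_pos: [0.5272, 0.0889, 0.188]
ee_rot: [-0.443, -3.11, 0.0]
contact_force: [-0.3, -0.1, -0.4]
width: 0.133
finger_force: 30.0
```

Emit:
apply_moves --fingers '[0,0,0,0,0]' --pt "0.5 4 0" --pt "0.5 4 0" --pt "0 3.6 0" --pt "0 2 0" --pt "0 0 0" --twist '[0,0,0,0,0]'

```text
time: 6.15
eef_pos: [0.5367, 0.2256, 0.1874]
ee_rot: [-0.437, -3.109, 0.0]
contact_force: [0.1, -0.2, -0.4]
width: 0.127
finger_force: 30.0
```

Run:
```python
from h import *
p=cams.camera_params("wrist");f=cams.grab_frame("wrist")[:,:,::-1]
s=cams.grab_frame("side")[:,:,::-1]
e=status.state()["eef_pos"];print(e)
tip=e-[0,0,.0786]
for n,q in(("wrist",p),("side",None)):print(n,"tip",proj(n,tip,q),"hole",proj(n,(.537,.2235,.07),q))
c=lambda i,x,y,w,h,k:cv2.resize(i[y:y+h,x:x+w],None,fx=k,fy=k,interpolation=cv2.INTER_CUBIC)
cv2.imwrite("pics/w2.png",np.hstack([c(f,220,100,200,200,2),c(s,285,100,80,80,5)]))
```

```text
[0.53717578 0.22299522 0.187873  ]
wrist tip [311.80286194 209.29215955] hole [312.7654087  196.59125175]
side tip [317.06759849 152.22202436] hole [317.027564   164.47106517]
```

View pics/w2.png

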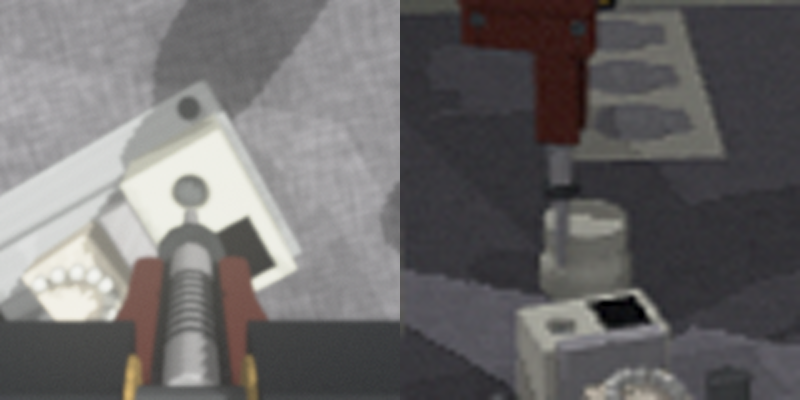

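The hole in the wrist view is at (315,195) and the tip is at about (315,207). In the side view the hole is at (317,165) and the tip at (317.6,153). They line up within about 1 mm, so I'll go down.

Emit:
apply_moves --fingers '[0,0,0,0,0]' --pt "0 0 -2" --pt "0 0 -1.5" --pt "0 0 -0.5" --pt "0 0 0" --pt "0 0 0" --twist '[0,0,0,0,0]'

```text
time: 6.75
eef_pos: [0.5376, 0.2228, 0.1491]
ee_rot: [0.444, 3.11, 0.0]
contact_force: [0.3, -0.5, -0.2]
width: 0.132
finger_force: 30.0
```

Emit:
apply_moves --fingers '[0,0,0,0,0]' --pt "0 0 -0.3" --pt "0 0 -0.2" --pt "0 0 -0.1" --pt "0 0 -0.1" --pt "0 0 0" --twist '[0,0,0,0,0]'

```text
time: 7.25
eef_pos: [0.5376, 0.2233, 0.142]
ee_rot: [0.443, 3.11, 0.001]
contact_force: [-0.5, -0.5, 2.2]
width: 0.131
finger_force: 30.0
```

Emit:
apply_moves --fingers '[0,0,0,0,0]' --pt "0 0 -0.1" --pt "0 0 -0.1" --pt "0 0 -0.1" --pt "0 0 0" --pt "0 0 0" --twist '[0,0,0,0,0]'

```text
time: 7.75
eef_pos: [0.5377, 0.2233, 0.1394]
ee_rot: [0.443, 3.109, 0.001]
contact_force: [-0.2, -1.0, 5.2]
width: 0.133
finger_force: 30.0
```

Emit:
apply_moves --fingers '[0,0,0,0,0]' --pt "0 0 -0.1" --pt "0 0 -0.1" --pt "0 0 0" --pt "0 0 0" --pt "0 0 0" --twist '[0,0,0,0,0]'

```text
time: 8.25
eef_pos: [0.5379, 0.2233, 0.1392]
ee_rot: [0.442, 3.108, 0.002]
contact_force: [-2.8, -0.5, 11.1]
width: 0.133
finger_force: 30.0
```

Button fully down (11 N, tip at 0.060). Lift and go back by the same path.

Emit:
apply_moves --fingers '[0,0,0,0,0]' --pt "0 0 1.2" --pt "0 0 2" --pt "0 0 2" --pt "0 -1 0" --pt "0 -3 0" --twist '[0,0,0,0,0]'

```text
time: 8.75
eef_pos: [0.5372, 0.184, 0.1879]
ee_rot: [-0.438, -3.11, -0.001]
contact_force: [-1.6, -1.0, -0.5]
width: 0.133
finger_force: 30.0
```

Emit:
apply_moves --fingers '[0,0,0,0,0]' --pt "-0.7 -4 0" --pt "-0.7 -4 0" --pt "-0.7 -4 0" --pt "-0.7 -4 0" --pt "-0.7 -4 0" --twist '[0,0,0,0,0]'

```text
time: 9.25
eef_pos: [0.5012, -0.0188, 0.187]
ee_rot: [-0.442, -3.108, 0.0]
contact_force: [1.3, -0.9, 0.4]
width: 0.133
finger_force: 30.0
```

Emit:
apply_moves --fingers '[0,0,0,0,0]' --pt "-0.7 -4 0" --pt "-0.7 -4 0" --pt "-0.7 -4 0" --pt "-0.7 -4 0" --pt "-0.7 -4 0" --twist '[0,0,0,0,0]'

```text
time: 9.75
eef_pos: [0.466, -0.2186, 0.1871]
ee_rot: [-0.443, -3.108, -0.001]
contact_force: [0.1, -0.3, -0.4]
width: 0.131
finger_force: 30.0
```

Emit:
apply_moves --fingers '[0,0,0,0,0]' --pt "-0.7 -4 0" --pt "0 -2 0" --pt "0 -1.6 0" --pt "0 0 0" --pt "0 0 0" --twist '[0,0,0,0,0]'

```text
time: 10.25
eef_pos: [0.4603, -0.2923, 0.1879]
ee_rot: [-0.443, -3.109, -0.002]
contact_force: [0.5, -0.1, -0.9]
width: 0.131
finger_force: 30.0
```

Emit:
apply_moves --fingers '[0,0,0,0,0]' --pt "0 0 -2" --pt "0 0 -2" --pt "0 0 -1" --pt "0 0 -0.5" --pt "0 0 0" --twist '[0,0,0,0,0]'

```text
time: 10.75
eef_pos: [0.4605, -0.2921, 0.1334]
ee_rot: [-0.441, -3.11, -0.001]
contact_force: [0.4, -0.0, 0.2]
width: 0.133
finger_force: 30.0
```

Emit:
apply_moves --fingers '[0,0,0,0,0]' --pt "0 0 -0.5" --pt "0 0 -0.5" --pt "0 0 0" --pt "0 0 0" --pt "0 0 0" --twist '[0,0,0,0,0]'

```text
time: 11.25
eef_pos: [0.4605, -0.293, 0.1239]
ee_rot: [0.443, 3.11, -0.0]
contact_force: [0.5, 0.2, 0.1]
width: 0.132
finger_force: 30.0
```

In the hole without force; tip at about 0.045. Lower the rest of the way and release.

Emit:
apply_moves --fingers '[0,0,0,0,0]' --pt "0 0 -1.5" --pt "0 0 -1" --pt "0 0 -0.6" --pt "0 0 -0.3" --pt "0 0 0" --twist '[0,0,0,0,0]'

```text
time: 11.75
eef_pos: [0.4602, -0.2927, 0.0892]
ee_rot: [-0.443, -3.11, -0.0]
contact_force: [0.1, -0.1, -0.2]
width: 0.135
finger_force: 30.0
```

Emit:
apply_moves --fingers '[0.4,0.5,0.7,0.8,0.8]' --pt "0 0 0" --pt "0 0 0" --pt "0 0 0" --pt "0 0 0" --pt "0 0 0" --twist '[0,0,0,0,0]'

```text
time: 12.25
eef_pos: [0.4605, -0.2928, 0.0897]
ee_rot: [0.443, 3.11, -0.0]
contact_force: [0.2, -0.9, -0.3]
width: 0.549
finger_force: 0.0
```

Emit:
apply_moves --fingers '[0.8,0.8,0.8,0.8,0.8]' --pt "0 0 0" --pt "0 0 2" --pt "0 0 4" --pt "0 0 4" --pt "0 0 0" --twist '[0,0,0,0,0]'

```text
time: 12.75
eef_pos: [0.4623, -0.2942, 0.1969]
ee_rot: [0.441, 3.101, -0.008]
contact_force: [0.4, 0.1, -0.0]
width: 0.799
finger_force: 0.0
```

Emit:
apply_moves --fingers '[0.8,0.8,0.8,0.8,0.8]' --pt "0 0 3" --pt "0 2.4 2" --pt "1.8 4 0" --pt "1.8 4 0" --pt "1.8 4 0" --twist '[0,0.131,0.131,0.131,0.131]'

```text
time: 13.25
eef_pos: [0.5148, -0.1476, 0.2394]
ee_rot: [-0.385, 3.118, -0.0]
contact_force: [0.4, -0.7, 1.3]
width: 0.799
finger_force: 0.0
```

Emit:
apply_moves --fingers '[0.8,0.8,0.8,0.8,0.8]' --pt "1.8 4 0" --pt "1.8 4 0" --pt "1.8 4 0" --pt "1.8 4 0" --pt "2.2 2 0" --twist '[0,0,0,0,0]'

```text
time: 13.75
eef_pos: [0.6087, 0.0346, 0.2394]
ee_rot: [0.382, -3.118, -0.001]
contact_force: [0.7, -0.7, -0.9]
width: 0.803
finger_force: 0.0
```

Emit:
apply_moves --fingers '[0.8,0.8]' --pt "0 0 0" --pt "0 0 0" --twist '[0,0]'

```text
time: 13.95
eef_pos: [0.6083, 0.0313, 0.2386]
ee_rot: [0.379, -3.117, 0.0]
contact_force: [-0.5, -0.7, 0.0]
width: 0.801
finger_force: 0.0
```

Run:
```python
from h import *
p=cams.camera_params("wrist");f=cams.grab_frame("wrist")[:,:,::-1]
s=cams.grab_frame("side")[:,:,::-1]
np.save("pics/w3.npy",p["pose"])
st=status.state();print(st["eef_pos"],st["ee_rot"])
for n,q in(("wrist",p),("side",None)):
  for X in((.608,.0313,.152),(.608,.0313,.125),(.46,-.293,.14)):print(n,proj(n,X,q))
c=lambda i,x,y,w,h,k:cv2.resize(i[y:y+h,x:x+w],None,fx=k,fy=k,interpolation=cv2.INTER_CUBIC)
cv2.imwrite("pics/w3.png",np.hstack([c(f,180,100,260,300,2)[:600,:520],np.vstack([c(s,310,120,70,110,4)[:440,:280],c(s,270,275,70,40,4)])]))
```

```text
[0.60799845 0.03021557 0.23954249] [ 3.76357453e-01 -3.11856941e+00  5.75837009e-04]
wrist [314.96764774 204.47045167]
wrist [314.98419427 196.30073601]
wrist [-125.67633835 -137.09439951]
side [353.36784143 174.44860814]
side [352.84371608 184.08704622]
side [295.66630594 282.35299773]
```

View pics/w3.png

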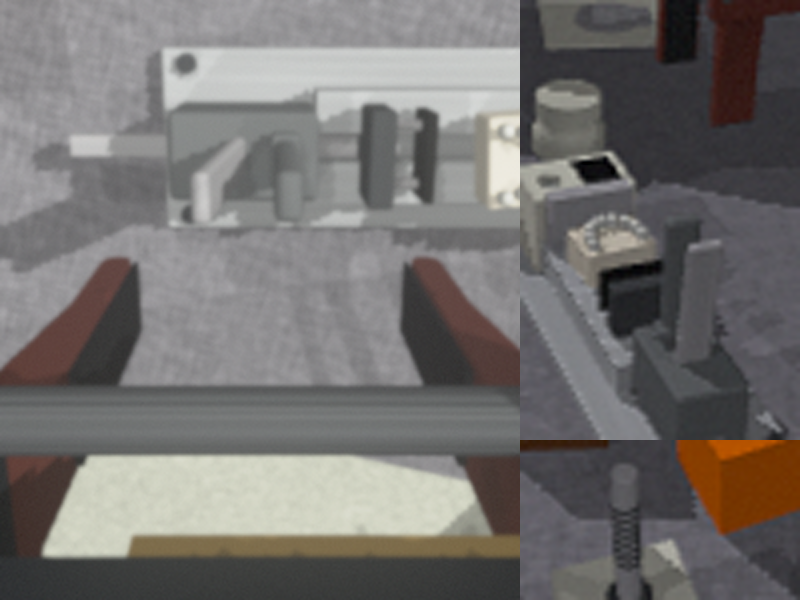

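Run:
```python
from h import *
np.set_printoptions(precision=4,suppress=True)
p=cams.camera_params("wrist");p["pose"]=np.load("pics/w3.npy")
u=np.array([-.239,.971]);r=np.array([.971,.239]);c=np.array([.5839,.112])
def show(n,X): print(n,X,"clamp x,y",(X[:2]-c)@r,(X[:2]-c)@u)
for n,w,s in(("fixed",(324.5,195.7),(350.7,175.5)),("trig",(282,196.5),(356,180.8))):
    show(n+" w",atz("wrist",w,.152,p)); show(n+" s",atz("side",s,.152)); show(n+" tri",tri([ray("wrist",w,p),ray("side",s)]))
w=lambda x,y:(180+x/2,100+y/2)
show("bolt",atz("wrist",w(185,64),.008,p)); show("bar",atz("wrist",w(90,146),.02,p))
show("pad front L",atz("wrist",w(438,160),.067,p));show("cast near edge",atz("wrist",w(478,150),.062,p))
show("housing near corner",atz("wrist",w(170,105),.066,p));show("h2",atz("wrist",w(170,195),.066,p))
i=cv2.imread("pics/w3.png")[90:240,150:350];cv2.imwrite("pics/z.png",cv2.resize(i,None,fx=4,fy=4))
```

```text
fixed w [0.5992 0.0369 0.152 ] clamp x,y -0.0030916757000444615 -0.07657922305719457
fixed s [0.6011 0.0272 0.152 ] clamp x,y -0.0035996299267117894 -0.08648926829776866
fixed tri [0.6018 0.0375 0.1453] clamp x,y -0.00041386518627067035 -0.07663625287644107
trig w [0.6079 0.0044 0.152 ] clamp x,y -0.002413582767716896 -0.11023155137706288
trig s [0.61   0.0033 0.152 ] clamp x,y -0.0006382538747910208 -0.1117645830402306
trig tri [0.6092 0.0043 0.1511] clamp x,y -0.0011733931185076156 -0.11060035219812228
bolt [ 0.5719 -0.0297  0.008 ] clamp x,y -0.045482170054443265 -0.13468336373208767
bar [ 0.6313 -0.0732  0.02  ] clamp x,y 0.0017562736115014181 -0.191134927572672
pad front L [0.5838 0.116  0.067 ] clamp x,y 0.0008704943608106307 0.0038704261717751156
cast near edge [0.5743 0.1364 0.062 ] clamp x,y -0.003536900205566363 0.02594941063189315
housing near corner [ 0.5895 -0.0263  0.066 ] clamp x,y -0.027618831336270914 -0.13559922700293076
h2 [ 0.6363 -0.0167  0.066 ] clamp x,y 0.020135575048320902 -0.13744830359885038
```

View pics/z.png

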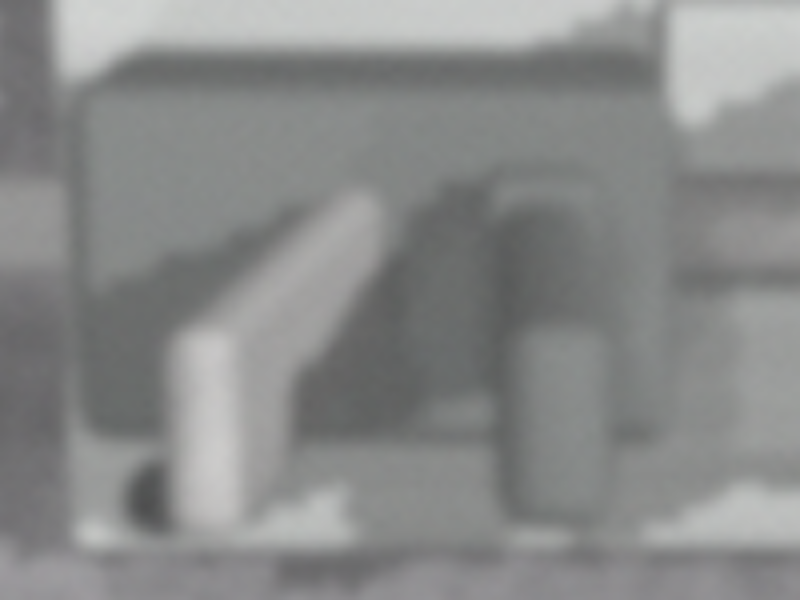

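Wrist view: fixed handle top at (325,197), trigger top at (281,198), moving jaw and pad to their right, and the stylus stands in its stand. The handles point is at about (0.602, 0.031). Descend around the handles, wide open.

Emit:
apply_moves --fingers '[1,1,1,1,1]' --pt "-0.6 0 0" --pt "0 0 -2" --pt "0 0 -3" --pt "0 0 -3" --pt "0 0 -2" --twist '[0,0,0,0,0]'

```text
time: 14.55
eef_pos: [0.601, 0.0301, 0.1377]
ee_rot: [0.375, -3.117, -0.0]
contact_force: [-0.2, -0.7, -0.5]
width: 0.996
finger_force: 0.0
```

Emit:
apply_moves --fingers '[1,1,1,1,1]' --pt "0 0 -2" --pt "0 0 -1.3" --pt "0 0 0" --pt "0 0 0" --pt "0 0 0" --twist '[0,0,0,0,0]'

```text
time: 15.05
eef_pos: [0.6031, 0.031, 0.1084]
ee_rot: [-0.377, 3.116, -0.001]
contact_force: [-0.3, 0.1, -0.2]
width: 1.003
finger_force: 0.0
```

Emit:
apply_moves --fingers '[0.75,0.75,0.75,0.7,0.7]' --pt "0 0 0" --pt "0 0 0" --pt "0 0 0" --pt "0 0 0" --pt "0 0 0" --twist '[0,0,0,0,0]'

```text
time: 15.55
eef_pos: [0.6028, 0.0306, 0.1071]
ee_rot: [-0.377, 3.118, -0.002]
contact_force: [1.2, -2.6, 1.2]
width: 0.705
finger_force: 1.3
```

Emit:
apply_moves --fingers '[0.6,0.55,0.5,0.5,0.5]' --pt "0 0 0" --pt "0 0 0" --pt "0 0 0" --pt "0 0 0" --pt "0 0 0" --twist '[0,0,0,0,0]'

```text
time: 16.05
eef_pos: [0.6025, 0.0312, 0.1067]
ee_rot: [-0.378, 3.119, -0.0]
contact_force: [1.2, -3.1, 2.5]
width: 0.499
finger_force: 1.4
```

Emit:
apply_moves --fingers '[0.45,0.4,0.36,0.34,0.34]' --pt "0 0 0" --pt "0 0 0" --pt "0 0 0" --pt "0 0 0" --pt "0 0 0" --twist '[0,0,0,0,0]'

```text
time: 16.55
eef_pos: [0.6028, 0.0302, 0.1068]
ee_rot: [-0.377, 3.118, -0.003]
contact_force: [2.2, -5.2, 2.3]
width: 0.344
finger_force: 3.0
```

Emit:
apply_moves --fingers '[0.6,0.8,0.8,0.8,0.8]' --pt "0 0 0" --pt "0 0 0" --pt "0 0 0" --pt "0 0 0" --pt "0 0 0" --twist '[0,0,0,0,0]'

```text
time: 17.05
eef_pos: [0.602, 0.0316, 0.1058]
ee_rot: [0.378, -3.117, -0.001]
contact_force: [0.4, -0.9, -0.7]
width: 0.757
finger_force: 0.6
```

Emit:
apply_moves --fingers '[0.8,0.7,0.6,0.5,0.4]' --pt "0 0 0" --pt "0 0 0" --pt "0 0 0" --pt "0 0 0" --pt "0 0 0" --twist '[0,0,0,0,0]'

```text
time: 17.55
eef_pos: [0.6027, 0.0307, 0.1071]
ee_rot: [-0.377, 3.118, -0.001]
contact_force: [0.8, -6.5, 3.1]
width: 0.479
finger_force: 3.0
```

Emit:
apply_moves --fingers '[0.36,0.36,0.36]' --pt "0 0 0" --pt "0 0 0" --pt "0 0 0" --twist '[0,0,0]'

```text
time: 17.85
eef_pos: [0.6029, 0.0299, 0.1072]
ee_rot: [-0.376, 3.118, -0.003]
contact_force: [0.7, -5.6, 3.0]
width: 0.362
finger_force: 3.0
```

Run:
```python
from h import *
t=cams.grab_frame("top")[:,:,::-1];s=cams.grab_frame("side")[:,:,::-1]
w=cams.grab_frame("wrist")[:,:,::-1]
c=lambda i,x,y,w,h,k:cv2.resize(i[y:y+h,x:x+w],None,fx=k,fy=k,interpolation=cv2.INTER_CUBIC)
cv2.imwrite("pics/t4.png",np.vstack([np.hstack([c(t,200,145,80,60,5),c(s,310,140,80,60,5)]),c(w,160,30,480,180,1.6667)[:300,:800]]))
```

```text
(no output)
```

View pics/t4.png

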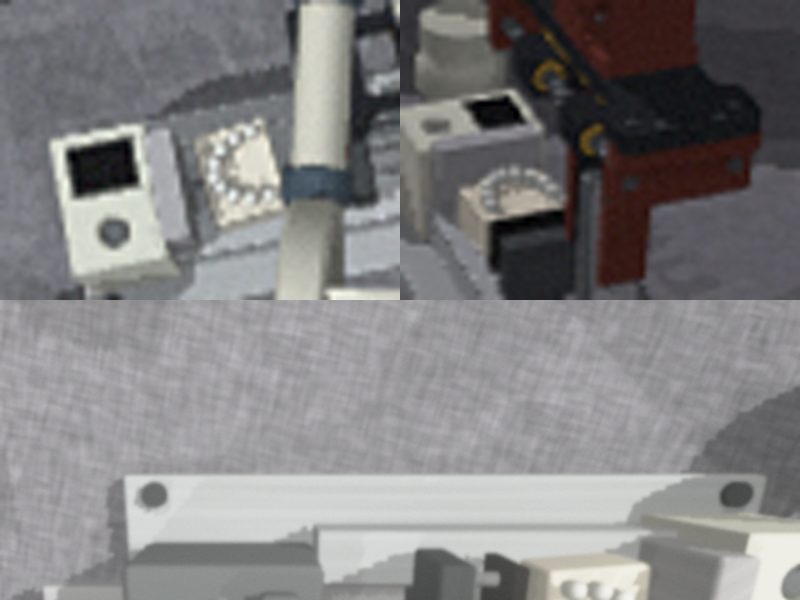

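The wrist view shows the pad almost at the model and the pad pins still extended. The model is near the fixed jaw. I'll do the next stroke in stages, watching the force.

Emit:
apply_moves --fingers '[0.6,0.8,0.8,0.8,0.8]' --pt "0 0 0" --pt "0 0 0" --pt "0 0 0" --pt "0 0 0" --pt "0 0 0" --twist '[0,0,0,0,0]'

```text
time: 18.5
eef_pos: [0.6022, 0.0317, 0.106]
ee_rot: [0.379, -3.118, -0.001]
contact_force: [-0.1, -0.8, -0.1]
width: 0.775
finger_force: 0.0
```

Emit:
apply_moves --fingers '[0.78,0.72,0.66,0.6,0.6]' --pt "0 0 0" --pt "0 0 0" --pt "0 0 0" --pt "0 0 0" --pt "0 0 0" --twist '[0,0,0,0,0]'

```text
time: 19.0
eef_pos: [0.6025, 0.0308, 0.107]
ee_rot: [-0.377, 3.119, -0.001]
contact_force: [0.2, -2.3, 1.3]
width: 0.6
finger_force: 1.3
```

Emit:
apply_moves --fingers '[0.58,0.56,0.53,0.5,0.5]' --pt "0 0 0" --pt "0 0 0" --pt "0 0 0" --pt "0 0 0" --pt "0 0 0" --twist '[0,0,0,0,0]'

```text
time: 19.5
eef_pos: [0.6026, 0.0312, 0.1068]
ee_rot: [-0.378, 3.118, -0.0]
contact_force: [1.1, -2.6, 1.2]
width: 0.501
finger_force: 1.4
```

Emit:
apply_moves --fingers '[0.48,0.46,0.43,0.43,0.43]' --pt "0 0 0" --pt "0 0 0" --pt "0 0 0" --pt "0 0 0" --pt "0 0 0" --twist '[0,0,0,0,0]'

```text
time: 20.0
eef_pos: [0.6028, 0.0303, 0.1068]
ee_rot: [-0.377, 3.118, -0.002]
contact_force: [2.2, -5.8, 2.8]
width: 0.431
finger_force: 2.8
```

Emit:
apply_moves --fingers '[0.4,0.38,0.36,0.36,0.36]' --pt "0 0 0" --pt "0 0 0" --pt "0 0 0" --pt "0 0 0" --pt "0 0 0" --twist '[0,0,0,0,0]'

```text
time: 20.5
eef_pos: [0.6028, 0.0303, 0.1069]
ee_rot: [-0.377, 3.118, -0.003]
contact_force: [2.2, -4.6, 2.6]
width: 0.361
finger_force: 3.0
```

```bash
cat > prof.py <<'E'
from h import *
import sys
def prof(w):
    g=cv2.cvtColor(w,cv2.COLOR_BGR2GRAY); return g[190:200,395:560].mean(0).astype(int)
w=cams.grab_frame("wrist")[:,:,::-1]; cv2.imwrite(sys.argv[1],w)
print("now",prof(w)[::2].tolist())
E
python3 prof.py pics/a5.png
python3 - <<'E'
import cv2,numpy as np
t=cv2.imread("pics/t4.png")[300:600]
w=cv2.resize(t,(480,180),interpolation=cv2.INTER_AREA);g=cv2.cvtColor(w,cv2.COLOR_BGR2GRAY)
print("t4 ",g[160:170,235:400].mean(0).astype(int)[::2].tolist())
E
```

```text
now [164, 164, 164, 163, 164, 163, 164, 164, 163, 163, 163, 147, 96, 80, 79, 79, 79, 78, 78, 78, 81, 91, 101, 105, 105, 106, 106, 104, 105, 105, 106, 124, 143, 127, 122, 125, 126, 123, 92, 71, 71, 71, 72, 75, 78, 80, 88, 139, 212, 223, 224, 218, 213, 211, 215, 219, 223, 225, 226, 223, 221, 224, 227, 229, 231, 232, 233, 235, 236, 235, 235, 235, 234, 223, 210, 207, 197, 154, 115, 113, 116, 117, 117]
t4  [163, 162, 163, 163, 163, 162, 135, 85, 78, 79, 79, 78, 77, 78, 82, 93, 103, 106, 106, 105, 106, 104, 104, 105, 108, 130, 150, 148, 126, 126, 126, 125, 104, 72, 69, 70, 71, 75, 77, 78, 82, 107, 132, 137, 144, 150, 158, 183, 214, 223, 224, 219, 214, 212, 214, 220, 223, 226, 227, 225, 222, 224, 226, 229, 231, 232, 233, 235, 236, 235, 235, 235, 234, 225, 210, 206, 198, 162, 119, 112, 115, 117, 117]
```

The profile shows the jaw advanced about 7.5 mm and the pad is now just touching the model, which hasn't moved yet. Another staged stroke.

Emit:
apply_moves --fingers '[0.6,0.8,0.8,0.8,0.8]' --pt "0 0 0" --pt "0 0 0" --pt "0 0 0" --pt "0 0 0" --pt "0 0 0" --twist '[0,0,0,0,0]'

```text
time: 21.05
eef_pos: [0.602, 0.0317, 0.1059]
ee_rot: [0.379, -3.117, -0.001]
contact_force: [-0.3, 0.2, 0.1]
width: 0.77
finger_force: 0.0
```

Emit:
apply_moves --fingers '[0.76,0.7,0.64,0.6,0.6]' --pt "0 0 0" --pt "0 0 0" --pt "0 0 0" --pt "0 0 0" --pt "0 0 0" --twist '[0,0,0,0,0]'

```text
time: 21.55
eef_pos: [0.6024, 0.0309, 0.1068]
ee_rot: [0.377, -3.119, 0.001]
contact_force: [0.0, -2.2, 1.6]
width: 0.6
finger_force: 1.3
```

Emit:
apply_moves --fingers '[0.57,0.55,0.53,0.5,0.5]' --pt "0 0 0" --pt "0 0 0" --pt "0 0 0" --pt "0 0 0" --pt "0 0 0" --twist '[0,0,0,0,0]'

```text
time: 22.05
eef_pos: [0.6026, 0.0311, 0.1069]
ee_rot: [-0.378, 3.118, -0.0]
contact_force: [0.2, -2.8, 1.1]
width: 0.5
finger_force: 1.6
```

Emit:
apply_moves --fingers '[0.48,0.46,0.43,0.43,0.43]' --pt "0 0 0" --pt "0 0 0" --pt "0 0 0" --pt "0 0 0" --pt "0 0 0" --twist '[0,0,0,0,0]'

```text
time: 22.55
eef_pos: [0.6028, 0.0301, 0.107]
ee_rot: [-0.377, 3.118, -0.003]
contact_force: [-0.2, -6.7, 1.4]
width: 0.43
finger_force: 3.1
```

```bash
python3 prof.py pics/a6.png
```

```text
now [172, 170, 165, 164, 164, 164, 164, 164, 164, 164, 164, 164, 164, 163, 160, 121, 81, 80, 79, 79, 79, 78, 78, 79, 81, 90, 101, 106, 105, 107, 106, 105, 104, 105, 106, 121, 132, 123, 124, 125, 126, 117, 84, 70, 71, 71, 71, 74, 77, 80, 89, 155, 213, 213, 212, 214, 219, 223, 224, 225, 225, 223, 222, 225, 228, 229, 230, 231, 231, 233, 234, 233, 232, 219, 203, 202, 198, 189, 161, 118, 115, 117, 117]
```

Emit:
apply_moves --fingers '[0.41,0.39,0.37,0.36,0.36]' --pt "0 0 0" --pt "0 0 0" --pt "0 0 0" --pt "0 0 0" --pt "0 0 0" --twist '[0,0,0,0,0]'

```text
time: 23.1
eef_pos: [0.6029, 0.0301, 0.107]
ee_rot: [-0.377, 3.118, -0.003]
contact_force: [0.4, -6.2, 2.5]
width: 0.365
finger_force: 3.3
```

```bash
python3 prof.py pics/a7.png
```

```text
now [173, 171, 169, 169, 168, 167, 165, 165, 165, 165, 165, 165, 165, 165, 164, 164, 157, 108, 80, 80, 80, 79, 79, 79, 79, 78, 81, 89, 100, 105, 106, 106, 106, 105, 105, 106, 106, 118, 128, 123, 124, 126, 126, 115, 80, 70, 70, 71, 70, 74, 77, 79, 88, 152, 213, 215, 214, 216, 219, 222, 222, 224, 226, 225, 225, 225, 226, 226, 227, 227, 228, 228, 224, 208, 186, 184, 186, 185, 183, 176, 146, 118, 117]
```

Emit:
apply_moves --fingers '[0.6,0.8,0.8,0.8,0.8]' --pt "0 0 0" --pt "0 0 0" --pt "0 0 0" --pt "0 0 0" --pt "0 0 0" --twist '[0,0,0,0,0]'

```text
time: 23.65
eef_pos: [0.6021, 0.0317, 0.106]
ee_rot: [0.379, -3.118, -0.001]
contact_force: [0.2, -0.1, 0.2]
width: 0.77
finger_force: 0.0
```

Emit:
apply_moves --fingers '[0.76,0.7,0.64,0.6,0.6]' --pt "0 0 0" --pt "0 0 0" --pt "0 0 0" --pt "0 0 0" --pt "0 0 0" --twist '[0,0,0,0,0]'

```text
time: 24.15
eef_pos: [0.6025, 0.0308, 0.1068]
ee_rot: [-0.377, 3.119, -0.001]
contact_force: [0.0, -4.6, -0.4]
width: 0.6
finger_force: 1.5
```

Emit:
apply_moves --fingers '[0.58,0.56,0.54,0.53,0.53]' --pt "0 0 0" --pt "0 0 0" --pt "0 0 0" --pt "0 0 0" --pt "0 0 0" --twist '[0,0,0,0,0]'

```text
time: 24.65
eef_pos: [0.6026, 0.0311, 0.1069]
ee_rot: [-0.378, 3.118, -0.0]
contact_force: [-0.6, -2.9, 2.9]
width: 0.53
finger_force: 1.6
```

```bash
python3 prof.py pics/a8.png
```

```text
now [182, 181, 177, 168, 167, 165, 164, 164, 163, 163, 163, 163, 163, 163, 163, 163, 163, 157, 108, 78, 78, 79, 78, 78, 78, 77, 77, 79, 86, 97, 104, 104, 104, 105, 105, 103, 103, 104, 112, 122, 120, 122, 123, 124, 114, 80, 69, 68, 69, 70, 71, 75, 78, 85, 136, 208, 216, 213, 215, 217, 219, 221, 222, 223, 223, 223, 223, 222, 221, 219, 218, 216, 197, 179, 177, 176, 178, 178, 175, 172, 165, 138, 116]
```

Emit:
apply_moves --fingers '[0.52,0.51,0.49,0.48,0.48]' --pt "0 0 0" --pt "0 0 0" --pt "0 0 0" --pt "0 0 0" --pt "0 0 0" --twist '[0,0,0,0,0]'

```text
time: 25.2
eef_pos: [0.6027, 0.0307, 0.1068]
ee_rot: [-0.377, 3.118, -0.001]
contact_force: [2.3, -5.1, 1.8]
width: 0.48
finger_force: 2.6
```

Emit:
apply_moves --fingers '[0.47,0.46,0.45,0.44,0.44]' --pt "0 0 0" --pt "0 0 0" --pt "0 0 0" --pt "0 0 0" --pt "0 0 0" --twist '[0,0,0,0,0]'

```text
time: 25.7
eef_pos: [0.6029, 0.0302, 0.1068]
ee_rot: [-0.377, 3.118, -0.003]
contact_force: [1.7, -5.6, 1.4]
width: 0.442
finger_force: 3.2
```

Emit:
apply_moves --fingers '[0.43,0.42,0.41,0.4,0.4]' --pt "0 0 0" --pt "0 0 0" --pt "0 0 0" --pt "0 0 0" --pt "0 0 0" --twist '[0,0,0,0,0]'

```text
time: 26.2
eef_pos: [0.6029, 0.0301, 0.1069]
ee_rot: [-0.377, 3.118, -0.003]
contact_force: [1.5, -6.6, 2.4]
width: 0.396
finger_force: 3.4
```

```bash
python3 prof.py pics/a9.png
```

```text
now [197, 187, 184, 184, 182, 174, 167, 167, 167, 166, 165, 165, 166, 165, 165, 165, 165, 165, 165, 165, 157, 108, 80, 80, 80, 79, 79, 79, 78, 78, 79, 83, 92, 102, 105, 106, 107, 106, 105, 104, 105, 107, 117, 122, 123, 124, 126, 122, 94, 70, 68, 69, 69, 70, 73, 77, 80, 100, 182, 216, 214, 215, 218, 220, 222, 223, 223, 224, 224, 221, 220, 220, 216, 197, 183, 184, 184, 181, 178, 180, 181, 179, 177]
```

Emit:
apply_moves --fingers '[0.39,0.38,0.37,0.36,0.36]' --pt "0 0 0" --pt "0 0 0" --pt "0 0 0" --pt "0 0 0" --pt "0 0 0" --twist '[0,0,0,0,0]'

```text
time: 26.75
eef_pos: [0.6029, 0.0301, 0.1069]
ee_rot: [-0.377, 3.118, -0.003]
contact_force: [2.6, -6.6, 2.4]
width: 0.357
finger_force: 3.5
```

Emit:
apply_moves --fingers '[0.6,0.8,0.8,0.8,0.8]' --pt "0 0 0" --pt "0 0 0" --pt "0 0 0" --pt "0 0 0" --pt "0 0 0" --twist '[0,0,0,0,0]'

```text
time: 27.25
eef_pos: [0.6019, 0.0317, 0.1058]
ee_rot: [0.379, -3.117, -0.001]
contact_force: [0.1, 0.6, 0.2]
width: 0.778
finger_force: 0.0
```

Emit:
apply_moves --fingers '[0.76,0.7,0.64,0.6,0.58]' --pt "0 0 0" --pt "0 0 0" --pt "0 0 0" --pt "0 0 0" --pt "0 0 0" --twist '[0,0,0,0,0]'

```text
time: 27.75
eef_pos: [0.6024, 0.0307, 0.1068]
ee_rot: [0.377, -3.119, 0.001]
contact_force: [-0.1, -4.1, 0.5]
width: 0.589
finger_force: 1.8
```

Emit:
apply_moves --fingers '[0.56,0.54,0.52,0.5,0.5]' --pt "0 0 0" --pt "0 0 0" --pt "0 0 0" --pt "0 0 0" --pt "0 0 0" --twist '[0,0,0,0,0]'

```text
time: 28.25
eef_pos: [0.6025, 0.0309, 0.107]
ee_rot: [-0.378, 3.118, -0.001]
contact_force: [-1.6, -4.7, 2.3]
width: 0.505
finger_force: 2.3
```

```bash
python3 prof.py pics/a10.png
```

```text
now [200, 197, 197, 195, 187, 177, 177, 178, 175, 166, 164, 164, 164, 164, 164, 164, 164, 164, 164, 164, 164, 164, 152, 99, 79, 79, 79, 78, 78, 77, 77, 77, 77, 80, 88, 100, 104, 105, 105, 105, 104, 103, 104, 104, 112, 120, 121, 123, 110, 76, 67, 67, 67, 67, 70, 74, 78, 84, 128, 206, 216, 214, 216, 219, 220, 221, 222, 221, 221, 221, 217, 214, 197, 176, 176, 180, 181, 180, 180, 179, 177, 176, 175]
```

The pad is starting to compress. Squeeze on slowly.

Emit:
apply_moves --fingers '[0.49,0.48,0.46,0.45,0.45]' --pt "0 0 0" --pt "0 0 0" --pt "0 0 0" --pt "0 0 0" --pt "0 0 0" --twist '[0,0,0,0,0]'

```text
time: 28.8
eef_pos: [0.6028, 0.0297, 0.107]
ee_rot: [-0.376, 3.118, -0.004]
contact_force: [-0.4, -9.1, 1.5]
width: 0.451
finger_force: 4.1
```

Emit:
apply_moves --fingers '[0.44,0.43,0.42,0.41,0.41]' --pt "0 0 0" --pt "0 0 0" --pt "0 0 0" --pt "0 0 0" --pt "0 0 0" --twist '[0,0,0,0,0]'

```text
time: 29.3
eef_pos: [0.603, 0.0291, 0.107]
ee_rot: [-0.376, 3.118, -0.006]
contact_force: [1.5, -10.0, 2.4]
width: 0.411
finger_force: 4.9
```

```bash
python3 prof.py pics/a11.png
```

```text
now [213, 213, 212, 205, 197, 193, 194, 190, 181, 177, 174, 172, 168, 165, 165, 165, 165, 165, 165, 165, 165, 165, 165, 165, 157, 108, 80, 86, 105, 112, 92, 79, 78, 78, 78, 79, 85, 95, 103, 105, 106, 106, 106, 104, 104, 104, 107, 118, 121, 120, 99, 70, 67, 68, 68, 68, 71, 75, 78, 88, 147, 212, 216, 215, 217, 220, 222, 222, 223, 222, 222, 220, 218, 214, 191, 177, 179, 182, 183, 182, 182, 180, 179]
```

Emit:
apply_moves --fingers '[0.4,0.39,0.38,0.37,0.37]' --pt "0 0 0" --pt "0 0 0" --pt "0 0 0" --pt "0 0 0" --pt "0 0 0" --twist '[0,0,0,0,0]'

```text
time: 29.85
eef_pos: [0.6031, 0.0287, 0.1071]
ee_rot: [-0.375, 3.118, -0.007]
contact_force: [0.1, -10.4, 1.8]
width: 0.37
finger_force: 5.4
```

Emit:
apply_moves --fingers '[0.36,0.35,0.34,0.34,0.34]' --pt "0 0 0" --pt "0 0 0" --pt "0 0 0" --pt "0 0 0" --pt "0 0 0" --twist '[0,0,0,0,0]'

```text
time: 30.35
eef_pos: [0.6031, 0.0285, 0.1071]
ee_rot: [-0.375, 3.118, -0.007]
contact_force: [1.2, -11.5, 2.5]
width: 0.339
finger_force: 5.9
```

```bash
python3 prof.py pics/a12.png
```

```text
now [212, 212, 212, 208, 199, 194, 193, 192, 183, 176, 173, 173, 170, 166, 165, 165, 165, 165, 165, 165, 165, 165, 165, 165, 164, 162, 129, 83, 96, 110, 124, 107, 80, 78, 78, 78, 77, 81, 89, 100, 104, 104, 105, 106, 105, 104, 104, 104, 113, 121, 114, 81, 68, 67, 67, 68, 68, 72, 74, 78, 100, 184, 216, 214, 215, 218, 221, 222, 222, 222, 221, 220, 219, 217, 207, 180, 177, 181, 182, 183, 183, 182, 180]
```

Jaw force is roughly 8 N (pad about 4 mm in). One more partial stroke will bring it to about 12 N.

Emit:
apply_moves --fingers '[0.6,0.8,0.8,0.8,0.8]' --pt "0 0 0" --pt "0 0 0" --pt "0 0 0" --pt "0 0 0" --pt "0 0 0" --twist '[0,0,0,0,0]'

```text
time: 30.9
eef_pos: [0.6023, 0.0319, 0.1061]
ee_rot: [0.379, -3.118, -0.002]
contact_force: [1.3, -1.4, -1.3]
width: 0.755
finger_force: 0.6
```

Emit:
apply_moves --fingers '[0.76,0.7,0.64,0.6,0.6]' --pt "0 0 0" --pt "0 0 0" --pt "0 0 0" --pt "0 0 0" --pt "0 0 0" --twist '[0,0,0,0,0]'

```text
time: 31.4
eef_pos: [0.6027, 0.0307, 0.1069]
ee_rot: [-0.377, 3.118, -0.001]
contact_force: [1.5, -3.9, 0.4]
width: 0.603
finger_force: 2.1
```

Emit:
apply_moves --fingers '[0.58,0.56,0.54,0.53,0.53]' --pt "0 0 0" --pt "0 0 0" --pt "0 0 0" --pt "0 0 0" --pt "0 0 0" --twist '[0,0,0,0,0]'

```text
time: 31.9
eef_pos: [0.6027, 0.0307, 0.1071]
ee_rot: [-0.377, 3.118, -0.001]
contact_force: [1.4, -5.3, 1.3]
width: 0.532
finger_force: 2.7
```

```bash
python3 prof.py pics/a13.png
```

```text
now [211, 209, 199, 193, 192, 192, 186, 175, 172, 172, 171, 165, 163, 164, 164, 164, 164, 164, 163, 164, 163, 163, 163, 160, 122, 83, 93, 108, 121, 98, 79, 78, 77, 77, 78, 83, 93, 102, 104, 104, 105, 105, 103, 103, 104, 106, 117, 121, 112, 80, 68, 67, 67, 67, 69, 73, 76, 79, 112, 195, 214, 213, 214, 217, 220, 221, 222, 221, 221, 219, 217, 215, 199, 177, 175, 180, 181, 181, 180, 179, 178, 177, 176]
```

Emit:
apply_moves --fingers '[0.52,0.51,0.5,0.49,0.49]' --pt "0 0 0" --pt "0 0 0" --pt "0 0 0" --pt "0 0 0" --pt "0 0 0" --twist '[0,0,0,0,0]'

```text
time: 32.45
eef_pos: [0.6028, 0.0306, 0.1072]
ee_rot: [-0.377, 3.118, -0.002]
contact_force: [1.3, -6.4, 2.0]
width: 0.49
finger_force: 2.9
```

Emit:
apply_moves --fingers '[0.48,0.47,0.46,0.45,0.45]' --pt "0 0 0" --pt "0 0 0" --pt "0 0 0" --pt "0 0 0" --pt "0 0 0" --twist '[0,0,0,0,0]'

```text
time: 32.95
eef_pos: [0.603, 0.0296, 0.1072]
ee_rot: [-0.376, 3.118, -0.005]
contact_force: [1.9, -8.1, 1.8]
width: 0.451
finger_force: 4.4
```

```bash
python3 prof.py pics/a14.png
```

```text
now [212, 211, 209, 198, 192, 193, 192, 184, 174, 173, 172, 171, 165, 164, 164, 165, 164, 164, 164, 165, 164, 164, 164, 164, 163, 144, 90, 92, 109, 124, 114, 83, 78, 78, 78, 78, 80, 87, 98, 104, 105, 105, 106, 105, 104, 105, 105, 111, 121, 116, 85, 68, 67, 68, 68, 68, 73, 76, 79, 101, 183, 214, 212, 214, 218, 220, 222, 222, 222, 221, 220, 218, 217, 204, 179, 177, 180, 182, 182, 182, 180, 180, 179]
```

Emit:
apply_moves --fingers '[0.44,0.43,0.42,0.41,0.41]' --pt "0 0 0" --pt "0 0 0" --pt "0 0 0" --pt "0 0 0" --pt "0 0 0" --twist '[0,0,0,0,0]'

```text
time: 33.5
eef_pos: [0.6032, 0.0286, 0.1072]
ee_rot: [-0.375, 3.118, -0.007]
contact_force: [3.1, -11.2, 0.9]
width: 0.412
finger_force: 5.8
```

Emit:
apply_moves --fingers '[0.4,0.39,0.38,0.37,0.37]' --pt "0 0 0" --pt "0 0 0" --pt "0 0 0" --pt "0 0 0" --pt "0 0 0" --twist '[0,0,0,0,0]'

```text
time: 34.0
eef_pos: [0.6033, 0.0282, 0.1073]
ee_rot: [-0.374, 3.117, -0.008]
contact_force: [3.8, -12.6, 1.2]
width: 0.369
finger_force: 6.3
```

```bash
python3 prof.py pics/a15.png
```

```text
now [212, 212, 212, 209, 207, 206, 196, 192, 189, 187, 182, 173, 171, 169, 168, 165, 164, 164, 164, 164, 164, 164, 164, 164, 164, 165, 162, 129, 94, 107, 123, 129, 113, 82, 79, 79, 78, 78, 80, 88, 99, 105, 106, 106, 106, 105, 104, 104, 104, 110, 120, 94, 69, 67, 68, 68, 68, 71, 74, 77, 87, 156, 212, 213, 213, 217, 220, 222, 223, 223, 222, 222, 220, 219, 211, 186, 177, 179, 183, 183, 183, 181, 181]
```

Emit:
apply_moves --fingers '[0.36,0.35,0.34,0.33,0.33]' --pt "0 0 0" --pt "0 0 0" --pt "0 0 0" --pt "0 0 0" --pt "0 0 0" --twist '[0,0,0,0,0]'

```text
time: 34.55
eef_pos: [0.6032, 0.0289, 0.1073]
ee_rot: [-0.375, 3.118, -0.006]
contact_force: [2.8, -9.6, 0.7]
width: 0.332
finger_force: 8.9
```

```bash
python3 prof.py pics/a16.png
python3 - <<'E'
import cv2,numpy as np
from h import *
w=cv2.imread("pics/a16.png");s=cams.grab_frame("side")[:,:,::-1]
c=lambda i,x,y,w,h,k:cv2.resize(i[y:y+h,x:x+w],None,fx=k,fy=k,interpolation=cv2.INTER_CUBIC)
cv2.imwrite("pics/v16.png",np.vstack([c(w,380,130,200,80,4)[:320],np.hstack([c(s,310,140,80,56,5),c(s,270,270,80,56,5)])]))
E
```

```text
now [212, 212, 210, 207, 207, 202, 193, 190, 187, 185, 176, 172, 170, 167, 166, 164, 165, 165, 164, 163, 163, 163, 163, 164, 164, 163, 162, 137, 107, 117, 129, 129, 116, 83, 79, 78, 78, 78, 79, 87, 97, 104, 105, 106, 107, 106, 104, 105, 105, 108, 105, 75, 67, 68, 67, 68, 70, 73, 76, 80, 126, 204, 212, 212, 215, 219, 221, 222, 223, 221, 222, 220, 218, 216, 195, 176, 178, 182, 182, 182, 181, 181, 180]
```

View pics/v16.png

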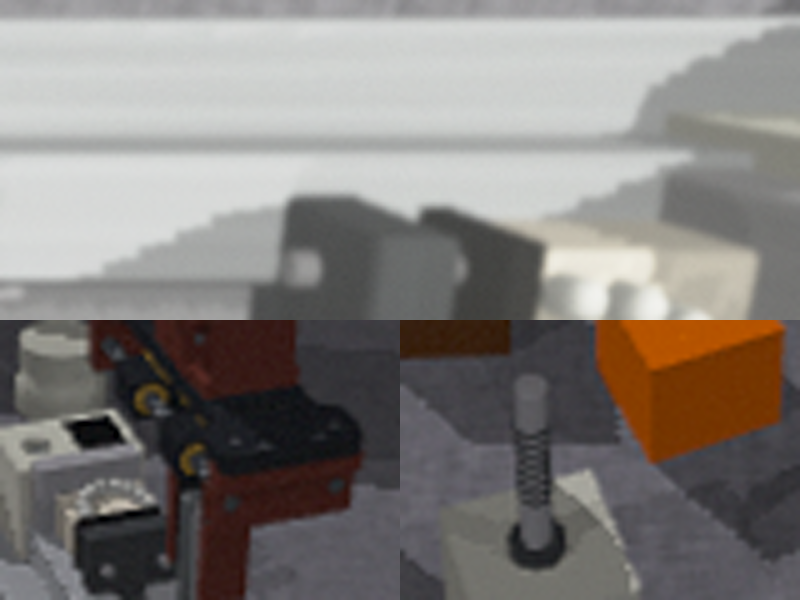

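The pad pins protrude behind the jaw (spring partly pressed), the model is seated on the fixed jaw, and the stylus stands upright in its stand. I'll hold briefly and hand in.

Emit:
apply_moves --fingers '[0.33,0.33,0.33,0.33,0.33]' --pt "0 0 0" --pt "0 0 0" --pt "0 0 0" --pt "0 0 0" --pt "0 0 0" --twist '[0,0,0,0,0]'

```text
time: 35.15
eef_pos: [0.6032, 0.0289, 0.1073]
ee_rot: [-0.375, 3.118, -0.006]
contact_force: [2.6, -9.4, 0.8]
width: 0.336
finger_force: 8.9
```

```bash
python3 -c "
from workcell import workorder,status
s=status.state();print(s['contact_force'],s['finger_force'],s['width'])
if 1.5<s['finger_force']<12: print(workorder.job_done())"
```

```text
[ 2.62983238 -9.41074295  0.76644014] 8.865100059192628 0.33572999418692806
the job is handed in; nothing more can be done
None
```

I handed the job in at about 35 s with the trigger still squeezed: the button was pressed fully, the stylus is back upright in its stand, and the pad holds the model against the fixed jaw at an estimated 9–16 N, but no verdict came back.

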